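Lever the granite plate up onto its drop legs

TASK

Prop up the edge of the heavy granite plate: take the red-handled pry bar, lay it across the ridge of the blue fulcrum block with its steel toe under the plate's edge, and push the handle end down until the plate rises and the orange legs swing in under it by themselves. Then let go, so that the plate stands propped on the legs; the bar may stay where it is. Lift the plate only with the bar, never with the gripper, and do not shift it about.

Things in the scene. Friction and masses are not known exactly. Their poses are not given: they have to be found in the camera images.
- plate: Grey granite plate, 150 (x) x 170 (y) x 34 mm, 2.6 kg, on four 26 mm steel feet. Origin on the worktop below its middle, z up. Underside 78 mm, top 112 mm above the worktop. The edge to raise faces its own -y, at y = -85 mm; feet at x = +-52, y = -58 and +72 mm, so the edge's middle is open below. It rises 8 to 13 mm when the bar handle end is pushed (10 N) to the worktop.
- bar_mid (a point): Grip point of the 270 mm pry bar (0.3 kg), at mid-thickness, 9 mm up as it lies, near its balance point. Own +y points along the bar to the toe tip at y = +140 mm; z up. Steel blade 20 wide, 8 thick from y = +25 mm to the toe (last 14 mm 5 thick); red handle 22 wide, 18 thick from y = +25 to its end at -130 mm; one centre plane.
- fulcrum: Loose blue block, 0.9 kg, already in place 45 mm out from the plate's edge. Origin on the worktop below its middle; foot 70 (x) x 60 (y) mm. Steel ridge 60 mm long along its x, 20 thick, top 62 mm up: a level blade on it has its centre at 66 mm, 8 mm of air under the plate. Toe belongs 20 to 40 mm in under the plate. When let go, the handle end sinks until the toe meets the plate.
- drop_leg (a joint): Angle (rad) of the two orange legs (8 mm thick, at plate x = +-66 mm) hung from a rod under the plate's edge. Near 0: leaning out, feet 20 mm beyond the edge. 0.36: square to the plate. 0.50: swung in to their stop, where they carry the plate. A light spring swings them in once the edge is raised 5 mm or more; they need not be touched.
Things that resemble listed ones, but are neither listed nor needed, are in the scene too. There is more than one size of the plate; the job needs the larger.

How it is judged:
On the way, in this order (a step that is already met when the one before it is completed fails the run):
1. the plate's edge is lifted by the bar, which bears on the fulcrum block (contact force between bar and plate above 2 N and contact force between bar and fulcrum above 2 N and angle between plate's own z axis and vertical above 0.008 rad), for 0.02 s.
2. the orange legs have swung in under the raised plate (value of joint drop_leg above 0.42 rad and angle between plate's own z axis and vertical above 0.01 rad), for 0.2 s.
At the end, for the whole second after the job is handed in: The orange legs are swung in under the plate (joint over 0.42 rad) and it stands at rest on them, its edge raised (tilt 0.01 to 0.09 rad), its origin within 30 mm of where it began; the bar is let go and at rest, anywhere (all of step 2 and angle between plate's own z axis and vertical below 0.09 rad and distance of plate from where it was at the start of the episode below 0.03 m and linear speed of plate below 0.02 m/s and linear speed of bar below 0.03 m/s); the robot touches nothing.
It fails at once if the gripper or arm pushes or lifts the plate (over 3 N) (contact force between any of the fingers, the arm and plate above 3 N).
It also fails if it takes over 54 s, if anything falls off the work surface, if the arm or the gripper's body presses on something with over 40 N, if the wrist force passes 120 N, or if a joint passes its speed limit or range.

ROBOT

A 6-joint arm with a two-finger parallel gripper is mounted at the origin on a cart in front of the work surface, level with it; the furniture and walls round the work are solid. World frame = base frame: x ahead of the robot, y to its left, z up, the work surface at z = 0. Lengths are in m, angles in rad, forces in N, time in s.
With the tool pointing down it reaches from about 0.375 to 0.925 m from the base axis. Payload 5.7 kg.
Tool frame: the origin (TCP) lies at the very end of the fingers, on their centre line; the grasp point (between the pads) lies 19 mm behind it; z points along the fingers, y is the line along which they close (so a half turn about z gives the same grasp; the last joint's range is limited). The gripper opens to 88 mm and grips with 3 to 60 N. Pads are 20 mm wide; open, the fingers measure 115 mm over their backs; the gripper's body (75 mm by 178 mm) begins 61 mm behind the grasp point.
Start: joints at [-1.233, 0.359, 1.51, -0, 1.272, -0.115], TCP at [0.262, -0.54, 0.223] pointing down, gripper open.
Joint ranges: [-2.97, 2.97], [-1.01, 2.36], [0.21, 2.38], [-0.96, 4.11], [0.2, 2.71], [-2.98, 2.98]. Speed limits (rad/s): [2.39, 2.39, 3.14, 3.14, 3.14, 3.14].

INTERFACE

Orientations are given as a unit quaternion [w, x, y, z].
In Python, from station import arm gives the robot as it stands.
- The arm moves only by the shell command python3 -m handwheel 'ROWS' [OPENING] [FORCE]. ROWS is JSON, a list of rows, each a list of 2 entries, a list of its own where there are three numbers: the shift along the tool's x, y, z in mm, then the turn, a rotation vector about the tool's x, y, z in degrees. In form: [[[tx, ty, tz], [rx, ry, rz]], ...]. A call has exactly 8 rows; each row is the pose to reach, as a shift and turn from the pose commanded when the call began, along the tool's axes at that moment; what a row does not reach only later rows make up. A row lasts 1/10 s, in which the tool goes at most 50 mm and 8.59 degrees, less where a joint would pass 70% of its speed; a pose out of reach is approached as far as the arm can. A call with a gripper value outside its range is refused whole. OPENING is the opening, from 0 (shut) to 1 (fully open), set as the call begins (- or left out, the last holds). The fingers move at their own pace and stop on an object; FORCE is the grip in N (left out, the last holds). Time passes only in rows, so rows that repeat a pose let the fingers close, or fill a call up. It gives the time, the measured TCP pose, the force, the opening and the grip force at its end, in the units of the state.
- arm.state(): the state, without advancing time (a new reading comes with each control period).
- arm.grab_frame(name): name is "scene" or "top"; returns the picture (384x512x3 uint8, red, green, blue); there is no depth.
- arm.camera_info(name): a dict with "mtx" (3x3 intrinsics, pixels), "k1" (the pictures are not rectified: a ray, as slopes to the right and down, at radius r is drawn at 1 + k1 r^2 times it, then the intrinsics apply), "R" (3x3) and "t" (3): a world point X has camera coordinates R X + t. Camera axes: x right, y down, z forward; pixel columns grow to the right and rows downward; lengths in m; the calibration is good to about 2 mm. A picture is of the moment at which its call begins. camera_info takes no time and is no camera call.
- arm.job_done(): hands the job in; it is judged then, once.
Trained networks look in the newest picture that a camera, given by its name, has taken for a name from the list of things; names that differ only in an ending like _2 or _b are one class to them, and where a whole thing is asked for, a point or a joint stands for the part that bears it (a point fixed in the world has none). Each returns a list of dicts, best first, with "score" (0 to 1); they miss things now and then, are a little off and sometimes report something else, mostly with a low value. They report only what shows in the picture. A call takes as long as a camera call. They do not tell look-alikes from the thing itself.
- arm.regions_of(camera, name): "pixels" (384x512 bool, what is visible of it).
- arm.spot_point(camera, name): "xyz" ([x, y, z] in m, in world coordinates, good to about 4 mm: a listed point, or the origin of a listed thing).
The state is a dict: "time": time; "joints": joint angles; "qvel": joint speeds; "joint_efforts": joint torques, N m; "eef_pos": TCP position; "tool_rot": TCP orientation; "force": force on the tool from outside, world axes, zero at the start; "wrist_torque": the same for the moment, N m; "grip_width": opening from 0.0 (shut) to 1.0 (fully open); "grip_force": force on a finger pad.
Only numpy, scipy, OpenCV 4.12 (cv2) and the standard library are available. Lean on these libraries where they do the work, as an engineer would, in place of code of your own. Each camera call takes 0.05 s, during which the arm holds its last target. There are 200 camera calls.

## Working session

There is one attempt and no reset: what is moved stays moved. The work goes in short steps, Python scripts to look and compute and a shell command to move; the robot and the scene stay as the last step left them, time stands still between calls to the robot, and variables do not carry over. Pictures are saved under pics/ and viewed, at most 13 in all, crops included, and the job is handed in when it is done.

```bash
ls; mkdir -p pics; python3 - <<'E'
from station import arm
import cv2
for c in ("scene","top"):
    im=arm.grab_frame(c); cv2.imwrite(f"pics/{c}0.png",im[:,:,::-1])
    i=arm.camera_info(c); print(c,i["mtx"][0][0],i["k1"])
    for n in ("plate","bar_mid","fulcrum","drop_leg"):
        for f in ("spot_point",):
            try: print(c,n,[(round(d["score"],2),[round(float(v),3) for v in d["xyz"]]) for d in arm.spot_point(c,n)])
            except Exception as e: print(n,e)
print(arm.state())
E
```

```text
pics
scene 431.4902696109616 -0.14959925894000856
scene plate [(0.77, [0.446, 0.719, -0.001]), (0.6, [0.532, 0.234, -0.001])]
scene bar_mid []
scene fulcrum [(0.62, [0.553, 0.109, -0.001])]
drop_leg it knows: bar_mid, fulcrum, plate
top 443.80981652703815 0.039723382927487685
top plate [(0.91, [0.445, 0.724, 0.002]), (0.68, [0.534, 0.237, 0.003])]
top bar_mid [(0.71, [0.537, -0.271, 0.007])]
top fulcrum [(0.72, [0.556, 0.108, 0.001]), (0.21, [0.533, 0.238, 0.0])]
drop_leg it knows: bar_mid, fulcrum, plate
{'time': 0.4, 'joints': array([-1.23310264e+00,  3.58936606e-01,  1.51051898e+00,  5.93840005e-05,
        1.27252791e+00, -1.15136410e-01]), 'qvel': array([ 0.00052703, -0.00089524, -0.00292889,  0.00064527, -0.00211967,
        0.00114158]), 'joint_efforts': array([-2.69242419e-04, -5.14789939e+01, -2.70721328e+01,  6.74159057e-02,
        2.84218375e-02, -7.78607455e-05]), 'eef_pos': array([ 0.26246084, -0.53941839,  0.222496  ]), 'tool_rot': array([-1.97368116e-04,  9.74479366e-01,  2.24477007e-01,  6.50195605e-06]), 'force': array([0.73506627, 0.04093571, 0.01042127]), 'wrist_torque': array([0.01283651, 0.00195718, 0.00091288]), 'grip_force': 0.0, 'grip_width': 0.998258987305346}
```

View pics/top0.png

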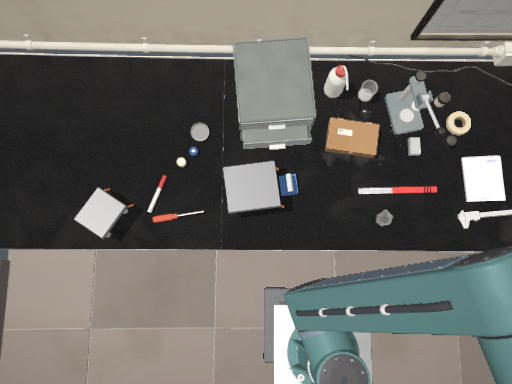

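View pics/scene0.png

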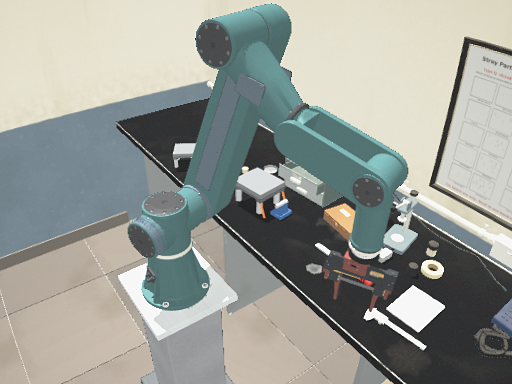

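The top picture shows three things that could be taken for the bar. The first is the long red and white bar at (398,190), about 270 mm long with its toe to the left. The others are a short red and white marker at (158,193) and a red screwdriver at (178,216). There are two plates, the larger at (252,187) beside the blue fulcrum at (289,184) and a smaller one at (103,212). I choose the long bar and the larger plate, then check them in one crop and measure axes from the masks.

```bash
cat > h.py <<'E'
from station import arm
import numpy as np, cv2
def world(c,px,z):
    i=arm.camera_info(c); M=np.array(i["mtx"],float);R=np.array(i["R"]);t=np.array(i["t"])
    n=cv2.undistortPoints(np.array(px,float).reshape(-1,1,2),M,np.array([i["k1"],0,0,0.])).reshape(-1,2)
    d=np.c_[n,np.ones(len(n))]@R; o=-R.T@t   # rows: R^T d
    return o+d*((z-o[2])/d[:,2])[:,None]
def rect(c,mask,z):
    r,q=np.nonzero(mask); P=world(c,np.c_[q,r],z)[:,:2]
    (ctr,s,_)=cv2.minAreaRect((P*1000).astype(np.float32)); b=cv2.boxPoints(cv2.minAreaRect((P*1000).astype(np.float32)))
    e=[b[1]-b[0],b[2]-b[1]]
    return np.round(ctr,1),[(round(float(np.hypot(*v)),1),round(float(np.degrees(np.arctan2(v[1],v[0])))%180,1)) for v in e]
E
python3 - <<'E'
from h import *
im=arm.grab_frame("top"); cv2.imwrite("pics/crop1.png",cv2.resize(im[140:230,210:450,::-1],None,fx=3.3,fy=3.3,interpolation=cv2.INTER_CUBIC))
for n,z in (("bar_mid",.012),("plate",.112),("fulcrum",.062)):
    for d in arm.regions_of("top",n):
        m=d["pixels"]; q=np.argwhere(m).mean(0)
        print(n,round(d["score"],2),q.round()[::-1],m.sum(),rect("top",m,z))
# red part of bar / plate top by colour
I=im.astype(int)
red=(I[...,0]>120)&(I[...,1]<80)&(I[...,2]<80); red[:, :340]=0; red[:150]=0;red[230:]=0
print("red",rect("top",red,.014))
w=(I.min(2)>110); w[:, :352]=0; w[:,445:]=0; w[:180]=0;w[200:]=0
r,q=np.nonzero(red|w); P=world("top",np.c_[q,r],.012)[:,:2]*1000
l=cv2.fitLine(P.astype(np.float32),cv2.DIST_HUBER,0,.01,.01).ravel(); print("bar line",l, "y range",P[:,1].min(),P[:,1].max())
g=((I.max(2)-I.min(2))<25)&(I.min(2)>110); g[:, :215]=0; g[:,290:]=0; g[:155]=0;g[220:]=0
n,lab,st,_=cv2.connectedComponentsWithStats(g.astype(np.uint8)); k=1+st[1:,4].argmax(); print("plate",st[k],rect("top",lab==k,.112))
E
```

```text
bar_mid 0.9 [399. 190.] 519 (array([ 541.8, -266.8]), [(272.7, 90.4), (24.5, 0.4)])
plate 0.82 [251. 187.] 2487 (array([530.6, 234.8]), [(177.0, 97.8), (154.1, 7.8)])
plate 0.57 [101. 212.] 1421 (array([445.8, 704.8]), [(128.7, 148.0), (121.3, 58.0)])
fulcrum 0.74 [288. 184.] 351 (array([548.2, 114.1]), [(58.2, 97.0), (70.2, 7.0)])
red (array([ 543.2, -323.1]), [(153.3, 92.0), (23.8, 2.0)])
bar line [ 5.4365836e-02 -9.9852109e-01  5.3977966e+02 -2.1191110e+02] y range -400.24321394694164 -130.3515287992581
plate [ 223  161   58   52 2398] (array([532.7, 237.3]), [(169.0, 97.9), (149.1, 7.9)])
```

View pics/crop1.png

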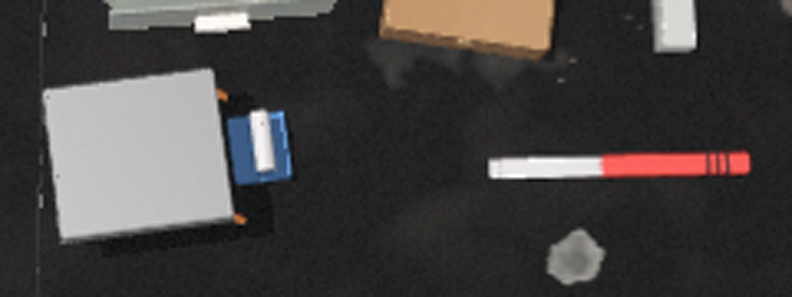

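The crop confirms the choice. The bar's toe is at (489,168), and its red handle ends at (749,163). The ridge runs from (257,112) to (268,172) beside the large plate, with orange leg tips at (222,95) and (239,219). The sizes agree: the plate measures 169×149 mm, the bar 270 mm, and the fulcrum is about 130 mm from the plate's origin. I'll move above the bar now.

```bash
cat >> h.py <<'E'
from scipy.spatial.transform import Rotation as Ro
def go(p,yaw,pitch=0):
    """shift (mm) / turn (deg) in tool axes to TCP p, tool x at world yaw; pitch>0 raises tool x end (toe up)"""
    s=arm.state(); w,x,y,z=s["tool_rot"]; R0=Ro.from_quat([x,y,z,w])
    c,n=np.cos(np.radians(yaw)),np.sin(np.radians(yaw))
    R1=Ro.from_matrix(np.array([[c,n,0],[n,-c,0],[0,0,-1]]))*Ro.from_euler("y",pitch,degrees=True)
    print("shift",np.round(R0.inv().apply(np.array(p)-s["eef_pos"])*1000,1),"turn",np.round((R0.inv()*R1).as_rotvec(degrees=True),1),
      "| t",s["time"],"pos",s["eef_pos"].round(4),"F",np.round(s["force"],1),"grip",round(s["grip_width"],3),s["grip_force"])
E
python3 -c "
from h import *
go([.540,-.270,.10],91)"
```

```text
shift [ 367.5 -120.9  122.7] turn [ -0.   -0.  -65.1] | t 0.6 pos [ 0.2625 -0.5395  0.2227] F [-1.2  0.2  0.1] grip 1.003 0.0
```

```bash
python3 -m handwheel '[[[46,-15,15],[0,0,-8.1]],[[92,-30,31],[0,0,-16.3]],[[138,-45,46],[0,0,-24.4]],[[184,-60,61],[0,0,-32.6]],[[230,-75,77],[0,0,-40.7]],[[276,-91,92],[0,0,-48.8]],[[322,-106,107],[0,0,-57]],[[367.5,-121,122.5],[0,0,-65.1]]]' 1; python3 - <<'E'
from h import *
go([.540,-.270,.003],91)
im=arm.grab_frame("scene"); cv2.imwrite("pics/scene1.png",cv2.resize(im[180:340,250:450,::-1],None,fx=3,fy=3,interpolation=cv2.INTER_CUBIC))
for c in ("scene","top"):
    if c=="top": arm.grab_frame(c)
    print(c,[(d["score"],d["xyz"]) for d in arm.spot_point(c,"bar_mid")],[(d["score"],d["xyz"]) for d in arm.spot_point(c,"fulcrum")])
E
```

```text
time: 1.4
eef_pos: [0.5375, -0.2724, 0.1016]
tool_rot: [0.0, 0.699, 0.716, 0.0]
force: [0.8, -0.8, -0.1]
grip_width: 1.002
grip_force: 0.0
shift [ 2.4  2.5 98.6] turn [0.  0.  0.4] | t 1.4 pos [ 0.5375 -0.2724  0.1016] F [ 0.8 -0.8 -0.1] grip 1.002 0.0
scene [(0.9, [0.5342, -0.2733, 0.0074])] [(0.53, [0.5531, 0.1069, -0.0037])]
top [(0.71, [0.5395, -0.2693, 0.0078])] [(0.6, [0.5546, 0.1084, 0.0009])]
```

View pics/scene1.png

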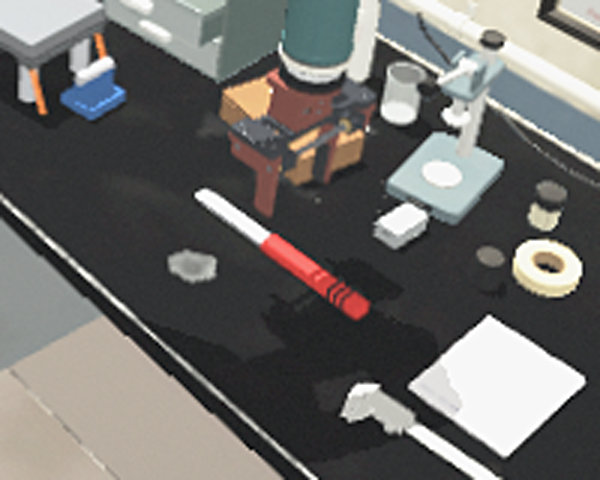

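The scene crop shows the open gripper above and behind the bar, one finger at (265,195), with the bar running from (200,193) to (362,305). Nothing stands next to it. The measurements agree on about (0.538, -0.270), so I'll descend and grip.

```bash
python3 -m handwheel '[[[1,0,30],[0,0,0]],[[2,0,60],[0,0,0]],[[2,0,80],[0,0,0]],[[2,0,90],[0,0,0]],[[2,0,95],[0,0,0]],[[2,0,97.5],[0,0,0]],[[2,0,97.5],[0,0,0]],[[2,0,97.5],[0,0,0]]]' 1
python3 -m handwheel '[[[0,0,0],[0,0,0]],[[0,0,0],[0,0,0]],[[0,0,0],[0,0,0]],[[0,0,0],[0,0,0]],[[0,0,0],[0,0,0]],[[0,0,0],[0,0,0]],[[0,0,0],[0,0,0]],[[0,0,0],[0,0,0]]]' 0 50
```

```text
time: 2.5
eef_pos: [0.5366, -0.2723, 0.0054]
tool_rot: [0.001, 0.701, 0.713, 0.0]
force: [0.1, 0.1, -0.7]
grip_width: 1.0
grip_force: 0.0
time: 3.3
eef_pos: [0.5359, -0.2718, 0.0044]
tool_rot: [-0.0, 0.701, 0.714, 0.0]
force: [0.4, 0.4, -0.5]
grip_width: 0.31
grip_force: 0.0
```

```bash
python3 -m handwheel '[[[0,0,0],[0,0,0]],[[0,0,0],[0,0,0]],[[0,0,0],[0,0,0]],[[0,0,0],[0,0,0]],[[0,0,-20],[0,0,0]],[[0,0,-50],[0,0,0]],[[0,0,-90],[0,0,0]],[[0,0,-120],[0,0,0]]]' 0 50
python3 - <<'E'
from h import *
im=arm.grab_frame("scene"); cv2.imwrite("pics/scene2.png",cv2.resize(im[170:330,220:420,::-1],None,fx=3,fy=3,interpolation=cv2.INTER_CUBIC))
im=arm.grab_frame("top")
for d in arm.regions_of("top","bar_mid"): print(d["score"],d["pixels"].sum(),rect("top",d["pixels"],.125))
print([(d["score"],d["xyz"]) for d in arm.spot_point("scene","bar_mid")])
go([.559,.0,.11],97.8)
E
```

```text
time: 4.1
eef_pos: [0.5355, -0.2716, 0.1258]
tool_rot: [-0.0, 0.701, 0.714, -0.0]
force: [0.3, -0.2, -2.8]
grip_width: 0.245
grip_force: 50.0
0.88 391 (array([ 541. , -273.8]), [(275.2, 90.4), (26.0, 0.4)])
0.48 2464 (array([528.3, 236.1]), [(171.4, 97.6), (152.8, 7.6)])
[(0.77, [0.5369, -0.272, 0.128])]
shift [271.1  28.4  14.1] turn [-0.  -0.  -6.8] | t 4.3 pos [ 0.5355 -0.2716  0.1241] F [-0.3  0.4 -3.9] grip 0.247 49.97096836566925
```

View pics/scene2.png

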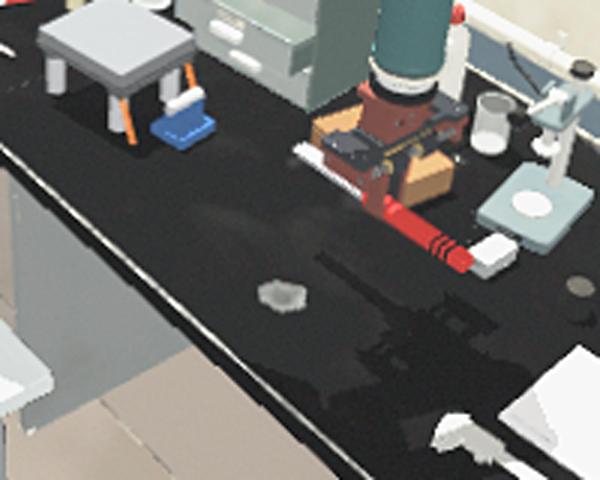

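The bar is held level at (385,205). The toe is clear at (305,155) and the fulcrum at (185,120). I'll carry the bar to the front of the fulcrum, in line with the plate's y axis.

```bash
python3 -c "
from h import *
go([.570,-.036,.110],97.8)"
```

```text
shift [234.9  38.7  14.1] turn [-0.  -0.  -6.8] | t 4.3 pos [ 0.5355 -0.2716  0.1241] F [-0.3  0.4 -3.9] grip 0.247 49.97096836566925
```

```bash
python3 -m handwheel '[[[15,3,0],[0,0,-1]],[[50,9,2],[0,0,-2]],[[95,16,4],[0,0,-3]],[[140,23,7],[0,0,-4]],[[180,30,10],[0,0,-5]],[[212,35,13],[0,0,-6]],[[230,38,14],[0,0,-6.8]],[[235,38.5,14],[0,0,-6.8]]]'
python3 - <<'E'
from h import *
im=arm.grab_frame("scene"); 
T=arm.grab_frame("top")
for d in arm.regions_of("top","bar_mid"): print(d["score"],d["pixels"].sum(),rect("top",d["pixels"],.12))
for c in("scene","top"): print([(d["score"],d["xyz"]) for d in arm.spot_point(c,"bar_mid")])
for d in arm.regions_of("top","fulcrum"): print(d["score"],rect("top",d["pixels"],.06))
cv2.imwrite("pics/top3.png",cv2.resize(T[130:230,210:370,::-1],None,fx=4,fy=4,interpolation=cv2.INTER_CUBIC))
go([.570,-.036,.0655],97.8)
E
```

```text
time: 5.1
eef_pos: [0.5681, -0.0327, 0.1082]
tool_rot: [-0.002, 0.656, 0.755, -0.001]
force: [0.1, -0.8, -3.0]
grip_width: 0.244
grip_force: 50.0
0.81 383 (array([568.4, -26.3]), [(268.1, 97.8), (25.4, 7.8)])
[(0.82, [0.5682, -0.0321, 0.1109])]
[(0.75, [0.5718, -0.0285, 0.1134])]
0.57 (array([548.1, 116.7]), [(55.3, 100.1), (70.1, 10.1)])
shift [ 1.1  0.2 44.7] turn [-0.  0. -0.] | t 5.4 pos [ 0.57   -0.0372  0.1102] F [-0.2  0.  -2.5] grip 0.245 49.97090935707092
```

View pics/top3.png

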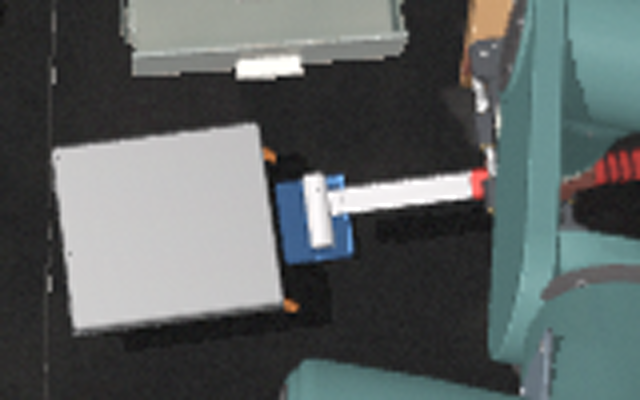

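The top crop shows the toe just short of the ridge at (330,203). The bar lies along the plate's axis and is aimed at the middle of the edge, at about (270,212). I'll lower it to insertion height.

```bash
python3 -m handwheel '[[[0,0,12],[0,0,0]],[[0,0,24],[0,0,0]],[[0,0,34],[0,0,0]],[[0,0,40],[0,0,0]],[[0,0,43],[0,0,0]],[[0,0,44.5],[0,0,0]],[[0,0,44.5],[0,0,0]],[[0,0,44.5],[0,0,0]]]'
python3 - <<'E'
from h import *
im=arm.grab_frame("scene"); cv2.imwrite("pics/scene4.png",cv2.resize(im[160:260,200:360,::-1],None,fx=5,fy=5,interpolation=cv2.INTER_CUBIC))
print([(d["score"],d["xyz"]) for d in arm.spot_point("scene","bar_mid")])
go([.559,.044,.0655],97.8)
E
```

```text
time: 6.2
eef_pos: [0.5706, -0.0362, 0.0663]
tool_rot: [0.0, 0.657, 0.754, 0.0]
force: [-0.4, -0.5, -3.3]
grip_width: 0.248
grip_force: 50.0
[(0.8, [0.5675, -0.0372, 0.0716])]
shift [81.  -0.5  0.9] turn [0.  0.  0.1] | t 6.3 pos [ 0.5705 -0.0362  0.0664] F [ 0.2 -1.  -3. ] grip 0.247 49.970954060554504
```

View pics/scene4.png

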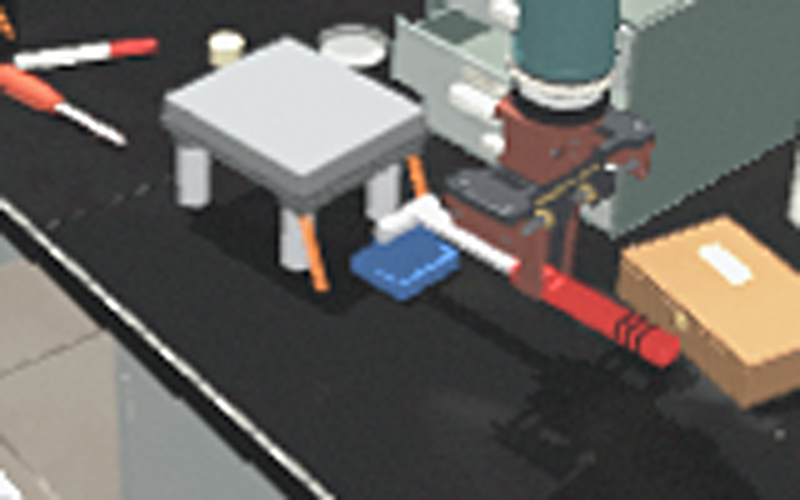

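The toe is just above the ridge at (430,205), level with it, and the handle's end is at (665,345). I'll slide it in, in two stages with a force check between them.

```bash
python3 -m handwheel '[[[5,0,0.5],[0,0,0]],[[11,0,0.5],[0,0,0]],[[18,0,0.5],[0,0,0]],[[25,0,0.5],[0,0,0]],[[32,0,0.5],[0,0,0]],[[39,0,0.5],[0,0,0]],[[46,0,0.5],[0,0,0]],[[50,0,0.5],[0,0,0]]]'
python3 -c "
from h import *
go([.559,.044,.0655],97.8)"
```

```text
time: 7.1
eef_pos: [0.5631, 0.0142, 0.0654]
tool_rot: [-0.0, 0.657, 0.754, 0.0]
force: [-0.3, 0.1, -4.0]
grip_width: 0.245
grip_force: 50.0
shift [30.1 -0.  -0.1] turn [-0.  -0.   0.1] | t 7.1 pos [0.5631 0.0142 0.0654] F [-0.3  0.1 -4. ] grip 0.245 49.970927238464355
```

```bash
python3 -m handwheel '[[[5,0,0],[0,0,0]],[[10,0,0],[0,0,0]],[[16,0,0],[0,0,0]],[[22,0,0],[0,0,0]],[[28,0,0],[0,0,0]],[[31,0,0],[0,0,0]],[[31,0,2],[0,0,0]],[[31,0,3.5],[0,0,0]]]'
python3 - <<'E'
from h import *
im=arm.grab_frame("scene"); cv2.imwrite("pics/scene5.png",cv2.resize(im[160:260,200:360,::-1],None,fx=5,fy=5,interpolation=cv2.INTER_CUBIC))
arm.grab_frame("top")
for c in("scene","top"):
  for n in ("bar_mid","plate","fulcrum"): print(c,n,[(round(d["score"],2),np.round(d["xyz"],4)) for d in arm.spot_point(c,n)])
go([.559,.044,.0615],97.8)
E
```

```text
time: 7.9
eef_pos: [0.5591, 0.0441, 0.0618]
tool_rot: [0.0, 0.657, 0.754, -0.0]
force: [-1.1, 0.2, -3.0]
grip_width: 0.25
grip_force: 50.0
scene bar_mid [(0.47, array([0.5566, 0.042 , 0.0642]))]
scene plate [(0.63, array([ 0.5331,  0.2333, -0.0009])), (0.52, array([ 4.468e-01,  7.186e-01, -5.000e-04]))]
scene fulcrum [(0.69, array([ 0.5518,  0.1107, -0.0022]))]
top bar_mid [(0.57, array([0.5582, 0.0458, 0.0686]))]
top plate [(0.86, array([5.304e-01, 2.382e-01, 2.000e-04])), (0.64, array([ 4.472e-01,  7.207e-01, -5.000e-04]))]
top fulcrum [(0.77, array([ 0.5566,  0.107 , -0.0008]))]
shift [ 0.  -0.2  0.5] turn [ 0. -0.  0.] | t 8.3 pos [0.5592 0.044  0.062 ] F [-0.7 -0.  -2.9] grip 0.243 49.970970153808594
```

View pics/scene5.png

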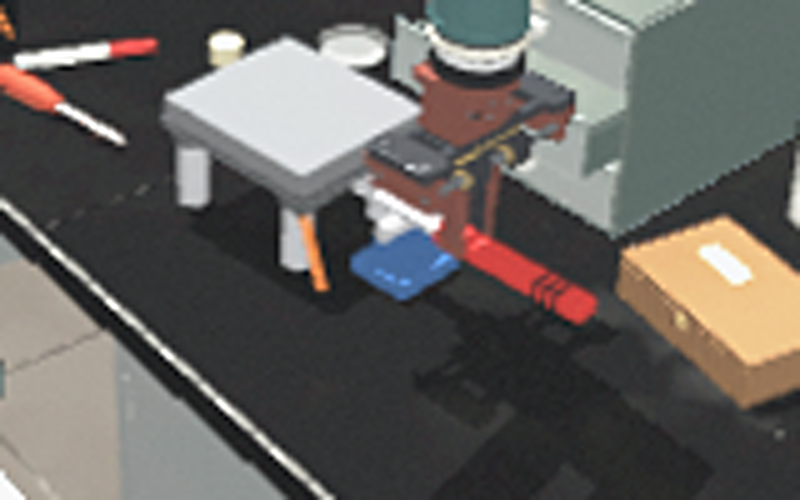

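The bar lies across the ridge at (400,215) with its toe under the edge near (365,185). The gripper still carries its weight. I'll lower the last millimetre, let go and rise clear.

```bash
python3 -m handwheel '[[[0,0,0.5],[0,0,0]],[[0,0,0.8],[0,0,0]],[[0,0,0.8],[0,0,0]],[[0,0,0.8],[0,0,0]],[[0,0,0.8],[0,0,0]],[[0,0,0.8],[0,0,0]],[[0,0,0.8],[0,0,0]],[[0,0,0.8],[0,0,0]]]' 0.7
python3 -m handwheel '[[[0,0,0],[0,0,0]],[[0,0,0],[0,0,0]],[[0,0,-10],[0,0,0]],[[0,0,-25],[0,0,0]],[[-15,0,-40],[0,0,0]],[[-45,0,-40],[0,0,0]],[[-80,0,-40],[0,0,0]],[[-110,0,-40],[0,0,0]]]' 0.7
python3 - <<'E'
from h import *
im=arm.grab_frame("scene"); cv2.imwrite("pics/scene6.png",cv2.resize(im[160:260,200:360,::-1],None,fx=5,fy=5,interpolation=cv2.INTER_CUBIC))
arm.grab_frame("top")
for c in("scene","top"):
  print(c,[(round(d["score"],2),np.round(d["xyz"],4)) for d in arm.spot_point(c,"bar_mid")])
for d in arm.regions_of("top","bar_mid"): print(d["score"],d["pixels"].sum(),rect("top",d["pixels"],.06))
go([.5745,-.066,.06],97.8)
E
```

```text
time: 9.1
eef_pos: [0.5591, 0.0441, 0.0611]
tool_rot: [-0.0, 0.657, 0.754, 0.0]
force: [-0.9, 0.1, -0.7]
grip_width: 0.703
grip_force: 0.0
time: 9.9
eef_pos: [0.5747, -0.0662, 0.1023]
tool_rot: [0.001, 0.657, 0.754, 0.0]
force: [0.4, 0.4, -0.1]
grip_width: 0.698
grip_force: 0.0
scene [(0.8, array([0.5567, 0.043 , 0.0578]))]
top [(0.94, array([0.5589, 0.0467, 0.0558]))]
0.76 452 (array([561.9,  38.9]), [(220.3, 95.2), (24.7, 5.2)])
shift [-1.6  0.4 41.4] turn [-0. -0.  0.] | t 10.15 pos [ 0.5739 -0.0645  0.1014] F [0.5 0.6 0.4] grip 0.701 0.0
```

View pics/scene6.png

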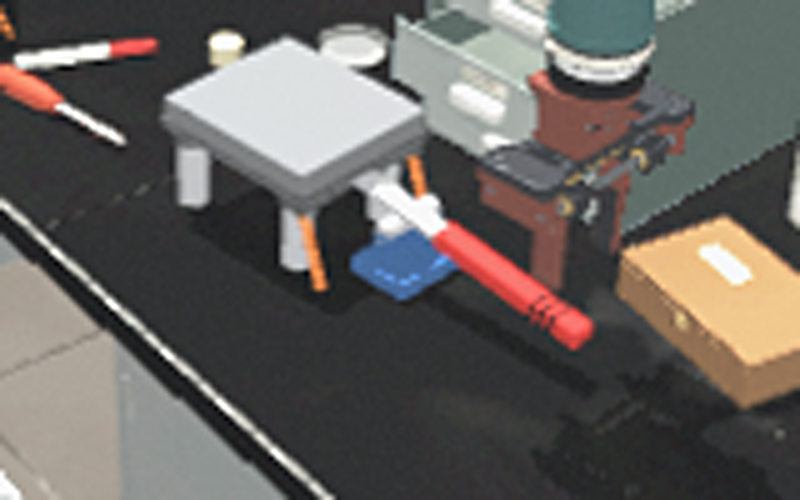

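The bar rests with its handle sunk, toe up against the plate, and its end at (580,335). The legs at (315,255) and (418,178) still lean out. I'll shut the fingers over the handle end and then push down.

```bash
python3 -m handwheel '[[[2,0,0],[0,0,0]],[[6,0,0],[0,0,0]],[[6,0,0],[0,0,0]],[[6,0,0],[0,0,0]],[[6,0,5],[0,0,0]],[[6,0,15],[0,0,0]],[[6,0,25],[0,0,0]],[[6,0,32],[0,0,0]]]' 0 20
python3 -m handwheel '[[[0,0,2],[0,0,0]],[[0,0,5],[0,0,0]],[[0,0,8],[0,0,0]],[[0.5,0,11],[0,0,0]],[[1,0,14],[0,0,0]],[[1,0,17],[0,0,0]],[[1,0,20],[0,0,0]],[[1,0,23],[0,0,0]]]' 0 20
python3 -c "
from h import *
go([.573,-.0535,.027],97.8)"
```

```text
time: 10.95
eef_pos: [0.5725, -0.0589, 0.0676]
tool_rot: [-0.001, 0.657, 0.754, -0.0]
force: [1.4, 0.6, 0.4]
grip_width: 0.023
grip_force: 0.0
time: 11.75
eef_pos: [0.5742, -0.0574, 0.0471]
tool_rot: [0.001, 0.657, 0.754, 0.001]
force: [-0.9, 2.9, 10.3]
grip_width: 0.006
grip_force: 4.3
shift [ 4.  -0.7 20.1] turn [ 0.1 -0.   0. ] | t 11.75 pos [ 0.5742 -0.0574  0.0471] F [-0.9  2.9 10.3] grip 0.006 4.319725132081658
```

```bash
python3 -m handwheel '[[[0,0,2],[0,0,0]],[[0,0,4],[0,0,0]],[[1,0,6],[0,0,0]],[[1,0,8],[0,0,0]],[[2,0,10],[0,0,0]],[[2,0,12],[0,0,0]],[[3,0,13],[0,0,0]],[[3,0,14],[0,0,0]]]'
python3 - <<'E'
from h import *
im=arm.grab_frame("scene"); cv2.imwrite("pics/scene7.png",cv2.resize(im[160:260,200:360,::-1],None,fx=5,fy=5,interpolation=cv2.INTER_CUBIC))
go([.573,-.0535,.027],97.8)
E
```

```text
time: 12.55
eef_pos: [0.5745, -0.0554, 0.0335]
tool_rot: [0.002, 0.657, 0.754, 0.001]
force: [-0.0, 0.6, 10.0]
grip_width: 0.007
grip_force: 4.6
shift [ 2.1 -1.2  6.3] turn [0.2 0.1 0. ] | t 12.6 pos [ 0.5744 -0.0554  0.0334] F [0.  0.3 8.6] grip 0.01 4.478623744798824
```

View pics/scene7.png

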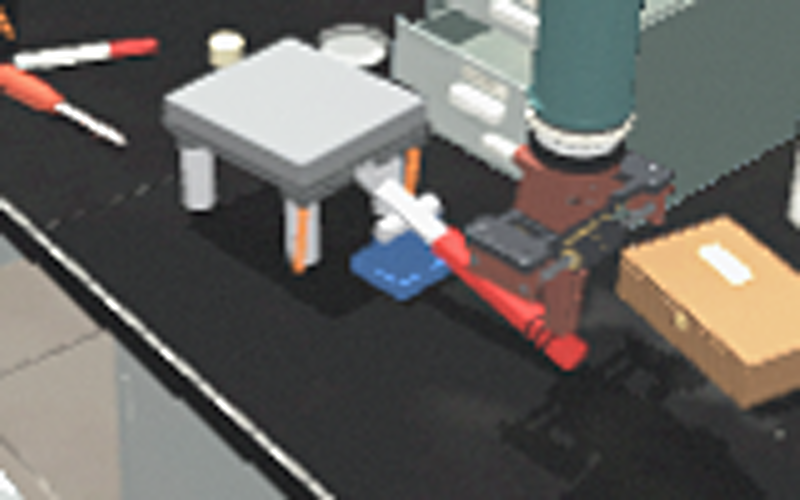

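The plate's edge is raised and the legs have swung in to about square or beyond, with the near leg's foot at (300,268) where it was at (320,285). I'll push a little further and hold.

```bash
python3 -m handwheel '[[[0,0,2],[0,0,0]],[[1,0,4],[0,0,0]],[[1,0,6],[0,0,0]],[[1,0,7],[0,0,0]],[[1,0,7],[0,0,0]],[[1,0,7],[0,0,0]],[[1,0,7],[0,0,0]],[[1,0,7],[0,0,0]]]'
python3 -m handwheel '[[[0,0,0],[0,0,0]],[[0,0,0],[0,0,0]],[[0,0,0],[0,0,0]],[[0,0,0],[0,0,0]],[[0,0,0],[0,0,0]],[[0,0,0],[0,0,0]],[[0,0,0],[0,0,0]],[[0,0,0],[0,0,0]]]'
```

```text
time: 13.4
eef_pos: [0.5745, -0.0543, 0.0273]
tool_rot: [0.002, 0.657, 0.754, 0.001]
force: [-2.1, 0.6, 17.2]
grip_width: -0.001
grip_force: 7.9
time: 14.2
eef_pos: [0.5745, -0.0543, 0.0273]
tool_rot: [0.002, 0.657, 0.754, 0.001]
force: [-1.2, -0.4, 16.7]
grip_width: 0.005
grip_force: 7.9
```

The handle has reached the worktop: the force has risen to 17 N and z has stopped changing. I'll ease up slowly and then rise clear.

```bash
python3 -m handwheel '[[[0,0,-3],[0,0,0]],[[0,0,-6],[0,0,0]],[[0,0,-9],[0,0,0]],[[0,0,-12],[0,0,0]],[[0,0,-15],[0,0,0]],[[0,0,-20],[0,0,0]],[[0,0,-28],[0,0,0]],[[0,0,-40],[0,0,0]]]'
python3 -m handwheel '[[[0,0,-20],[0,0,0]],[[0,0,-45],[0,0,0]],[[0,0,-70],[0,0,0]],[[0,0,-90],[0,0,0]],[[0,0,-100],[0,0,0]],[[0,0,-100],[0,0,0]],[[0,0,-100],[0,0,0]],[[0,0,-100],[0,0,0]]]'
python3 - <<'E'
from h import *
im=arm.grab_frame("scene"); cv2.imwrite("pics/scene8.png",cv2.resize(im[160:260,200:360,::-1],None,fx=5,fy=5,interpolation=cv2.INTER_CUBIC))
arm.grab_frame("top")
print([(round(d["score"],2),np.round(d["xyz"],4)) for d in arm.spot_point("top","plate")])
E
```

```text
time: 15.0
eef_pos: [0.5711, -0.0531, 0.0649]
tool_rot: [-0.002, 0.657, 0.754, -0.0]
force: [-0.3, 0.1, 0.0]
grip_width: 0.009
grip_force: 0.0
time: 15.8
eef_pos: [0.5716, -0.0537, 0.1639]
tool_rot: [-0.001, 0.657, 0.754, -0.001]
force: [-0.4, 0.0, 0.3]
grip_width: 0.007
grip_force: 0.0
[(0.56, array([0.5321, 0.2264, 0.0031])), (0.56, array([ 0.4461,  0.7201, -0.0037]))]
```

View pics/scene8.png

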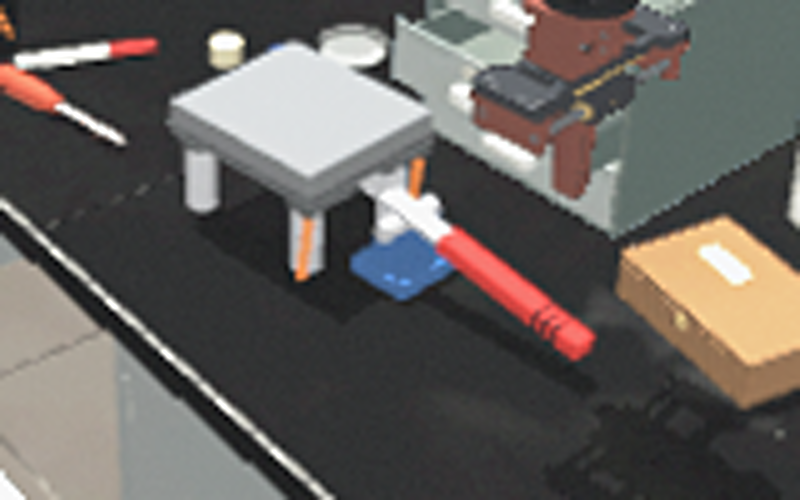

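The legs have swung in, with the near leg's foot at (303,278), now inward of its hinge. The plate stands raised on them, shifted about 10 mm at most. The bar rests free with its end at (580,345), and the gripper is well clear. I'm handing the job in.

```bash
python3 -c "
from station import arm
print(arm.job_done())"
```

```text
the job is handed in; nothing more can be done
None
```

I handed the job in after about 16 s of the 54 s allowed: in the last pictures the plate's edge stands raised on the swung-in orange legs, the plate has shifted about 10 mm, and the bar is let go; no verdict was returned.

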